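Hook the steriliser's roof flap shut

ROBOT

A 7-joint arm with a two-finger parallel gripper is mounted at the origin on a cart in front of the work surface, level with it; the furniture and walls round the work are solid. World frame = base frame: x ahead of the robot, y to its left, z up, the work surface at z = 0. Lengths are in m, angles in rad, forces in N, time in s.
With the tool pointing down it reaches from about 0.4 to 0.85 m from the base axis. Payload 10.4 kg.
Tool frame: the origin (TCP) lies between the finger pads; the fingertips stand 17 mm ahead of it and the grasp point (between the pads) lies 2 mm behind it; z points along the fingers, y is the line along which they close (so a half turn about z gives the same grasp; the last joint's range is limited). The gripper opens to 85 mm and grips with 20 to 120 N. Pads are 22 mm wide; open, the fingers measure 114 mm over their backs; the gripper's body (76 mm by 85 mm) begins 54 mm behind the grasp point. The pads swing forward as they close: fully open they stand 13 mm farther back than shut.
Start: joints at [-1.176, 0.332, -0.065, 1.46, 0.022, 1.35, -0.088], TCP at [0.254, 0.571, 0.248] pointing down, gripper open.
Joint ranges: [-2.6, 2.6], [-0.5, 2.12], [-1.47, 1.34], [0.16, 2.42], [-1.27, 4.41], [0.06, 2.06], [-2.6, 2.6]. Speed limits (rad/s): [2.22, 2.22, 2.79, 2.79, 3.14, 3.14, 3.14].

INTERFACE

Orientations are given as a unit quaternion [x, y, z, w].
In Python, from workcell import readout, imaging, manip gives the robot as it stands. The module is installed in compiled form; this text tells all that it offers.
- The arm moves only by the shell command python3 -m crank 'ROWS' [OPENING] [FORCE]. ROWS is JSON, a list of rows, each a list of 4 numbers: the shift along the tool's x, y, z as a fraction of full scale, then the turn about the tool's z as a fraction of full scale. In form: [[x, y, z, yaw], ...]. A call has 1 to 5 rows; each row is the pose to reach, as a shift and turn from the pose commanded when the call began, along the tool's axes at that moment; what a row does not reach only later rows make up. Full scale, the value 1, is 400 mm for a shift and 60 degrees for a turn. A row lasts 1/12 s, in which the tool goes at most 41.7 mm and 7.16 degrees, less where a joint would pass 70% of its speed; a pose out of reach is approached as far as the arm can. A call with a number of a shift or a turn outside -1 to 1 is refused whole. A call with a gripper value outside its range is refused whole. OPENING is the gripper command: -1 is shut, 1 is fully open, values between are in proportion, set as the call begins (- or left out, the last holds). The fingers move at their own pace and stop on an object; FORCE is the grip in N (left out, the last holds). Time passes only in rows, so rows that repeat a pose let the fingers close. It gives the time, the measured TCP pose, the force, the opening and the grip force at its end, in the units of the state.
- readout.get_obs(): the state, without advancing time (a new reading comes with each control period).
- imaging.camera(name): name is "side" or "top" or "wrist"; returns a dict with "color" (480x640x3 uint8, red, green, blue), "fx", "fy", "cx", "cy" (pixels), "rvec" (rotation vector, rad) and "tvec" (3), from world to camera coordinates, as OpenCV has them. Camera axes: x right, y down, z forward; pixel columns grow to the right and rows downward; lengths in m; the calibration is good to about 2 mm. A picture is of the moment at which its call begins. There is no depth.
- manip.hand_in(): hands the job in; it is judged then, once.
The state is a dict: "clock": time; "joint_pos": joint angles; "joint_velocities": joint speeds; "tau": joint torques, N m; "position": TCP position; "ee_rot": TCP orientation; "ft_force": force on the tool from outside, world axes, zero at the start; "torque": the same for the moment, N m; "grip_width": opening from 0.0 (shut) to 1.0 (fully open); "grasp_force": force on a finger pad.
Only numpy, scipy, OpenCV 4.12 (cv2) and the standard library are available. Lean on these libraries where they do the work, as an engineer would, in place of code of your own. Each camera call takes 0.05 s, during which the arm holds its last target. There are 200 camera calls.

TASK

The roof flap of the small white steriliser stands open. Take the hook rod from its rest, put the rod's side pin through the ring eye on the flap's free edge and with it pull the flap over and down until the catch snaps and the flap stays flush shut; the cabinet and flap have just been through a cycle, so touch them with the rod only, pull with no more force than it needs, and leave the things round about alone. Then draw the pin out of the ring and lay the rod back in both forks of its rest.

Things in the scene. Friction and masses are not known exactly. Their poses are not given: they have to be found in the camera images.
- cabinet: White sheet-metal steriliser 120 x 180 x 150 mm (x, y, z), fixed to the worktop, open in its roof. Origin: centre of its underside on the worktop; x points to its back (roughly away from the robot), y to its left side, z up. Its front (-x) has a door with a dark window.
- flap: Aluminium roof flap 114 x 160 x 5 mm. Origin on the hinge line, which runs along y at 57 mm behind the cabinet's centre, 150 mm above the worktop. Axes equal the cabinet's when shut (0 rad); the flap extends to -x, its free edge at x = -118 mm. Opens about y, starts standing open 1.55 to 1.85 rad (edge high up). A friction hinge holds it wherever left; 1 to 2 N at the eye move it.
- hole_line (a point): Point of the flap on the line that the ring eye's hole axis follows: x = -138, y = 0, z = 2.5 mm in the flap's frame, flap's axes. Steel ring, 24 mm inside, 6 mm wire, just beyond the free edge, hole along y. It sits on a rail along the edge, stiff to slide (6 N), anywhere from y = -30 to +30 mm: that place is not reported. Look, or feel along this line with the pin.
- catch (a point): Spring catch inside the top of the cabinet's front wall, 55 mm in front of the cabinet's centre, 142 mm above the worktop; cabinet's axes. In the flap's last 0.12 rad it resists (4 to 6 N downward at the eye in all), then snaps over and keeps the flap flush at 0 rad; some 4 N of upward pull at the eye open it again. A flap only laid on the catch stays ajar by about 0.12 rad.
- rest: Grey fixed rest: base 150 x 50 x 8 mm with two upright forks at x = +56 and -56 mm (each 10 mm thick along x). Fork floors are 52 mm above the worktop, open at the top, inside width 24 mm at the floor widening upward, prongs to 71 mm height. Origin: centre of the underside; x is the direction the rod lies along, z up.
- rest_mid (a point): Point of the rest, 57 mm above the worktop, where the centre of the rod's handle lies when the rod rests in both forks; axes of the rest (the rod starts with its axes along them, hook to +x).
- rod: Steel hook rod of 120 g, 190 mm long, loose in the rest. Origin at the centre of its handle. Black handle 76 x 16 x 26 mm (x, y, z); a 10 mm square bar runs on to both sides along x. At x = +100 mm a round pin of 8 mm diameter turns off at a right angle towards +y, its round end at y = +40 mm. Total extent x = -87 to +105 mm.
- rod_grip (a point): Centre of the rod's handle (same place and axes as the rod): the place to grasp, across its 16 mm width (y).
- rod_pin (a point): Point on the axis of the rod's side pin, half-way along it (x = 100, y = 20, z = 0 mm in the rod's frame).
- specimen_cup: Bystander: lidded specimen cup, 62 mm wide, 72 mm high, origin under its centre, loose. Leave it alone.
- meter: Bystander: small hand-held meter lying flat, 93 x 52 x 20 mm, origin under its centre, loose. Leave it alone.
- vial: Bystander: upright test-strip vial, 42 mm wide, 104 mm high, origin under its centre, loose, behind the cabinet. Leave it alone.

How it is judged:
By the outcome, as a careful person would: the job done as asked, in the order asked, and still so for the second after the job is handed in, with the robot touching nothing.
It also fails if it takes over 72 s, if anything falls off the work surface, if the arm or the gripper's body presses on something with over 40 N, if the wrist force passes 120 N, or if a joint passes its speed limit or range.

## Working session

There is one attempt and no reset: what is moved stays moved. The work goes in short steps, Python scripts to look and compute and a shell command to move; the robot and the scene stay as the last step left them, time stands still between calls to the robot, and variables do not carry over. Pictures are saved under pics/ and viewed, at most 10 in all, crops included, and the job is handed in when it is done.

```bash
mkdir -p pics && cat > h.py <<'E'
import numpy as np, cv2
from scipy.spatial.transform import Rotation as R
from workcell import readout, imaging
def grab(n,f):
    c=imaging.camera(n); cv2.imwrite('pics/'+f,c['color'][:,:,::-1])
    np.savez('pics/'+f+'.npz',**{k:c[k] for k in('fx','fy','cx','cy','rvec','tvec')}); return c
def load(f): return dict(np.load('pics/'+f+'.npz'))
def K(c): return np.array([[c['fx'],0,c['cx']],[0,c['fy'],c['cy']],[0,0,1.]])
def proj(c,P): return cv2.projectPoints(np.atleast_2d(np.float64(P)),np.float64(c['rvec']),np.float64(c['tvec']),K(c),None)[0][:,0]
def ray(c,uv):
    M=cv2.Rodrigues(np.float64(c['rvec']))[0]; o=-M.T@np.ravel(c['tvec'])
    return o, M.T@np.array([(uv[0]-c['cx'])/c['fx'],(uv[1]-c['cy'])/c['fy'],1])
def onz(c,uv,z):
    o,d=ray(c,uv); return o+d*(z-o[2])/d[2]
def tri(c1,u1,c2,u2):
    o1,d1=ray(c1,u1);o2,d2=ray(c2,u2)
    s=np.linalg.lstsq(np.c_[d1,-d2],o2-o1,rcond=None)[0]
    a,b=o1+s[0]*d1,o2+s[1]*d2; return (a+b)/2,np.linalg.norm(a-b)
def st():
    o=readout.get_obs(); print(o['clock'],np.round(o['position'],4),'f',np.round(o['ft_force'],2),'w',o['grip_width'],'g',o['grasp_force']); return o
def totool(dp):
    o=readout.get_obs(); return R.from_quat(o['ee_rot']).inv().apply(dp)
E
python3 - <<'E'
from h import *
o=st(); print(R.from_quat(o['ee_rot']).as_matrix().round(3)); print(o['joint_pos'])
for n in('side','top'):
    c=grab(n,n+'0.png'); print(n,ray(c,(320,240)),c['fx'])
E
```

```text
0.0 [0.2535 0.5709 0.2475] f [0.35 0.78 0.67] w 0.9998087325734815 g 0.0
[[-0.914  0.406 -0.   ]
 [ 0.406  0.914 -0.001]
 [-0.    -0.001 -1.   ]]
[-1.17560255  0.33286815 -0.06470868  1.460947    0.02160967  1.34986188
 -0.08846711]
side (array([0.56259868, 0.83481985, 0.42641437]), array([-0.01410387, -0.92676609, -0.3755442 ])) 443.49141677519185
top (array([0.41053498, 0.05275129, 0.95419142]), array([ 0.18224435,  0.01843993, -0.98316106])) 457.507058454135
```

View pics/side0.png

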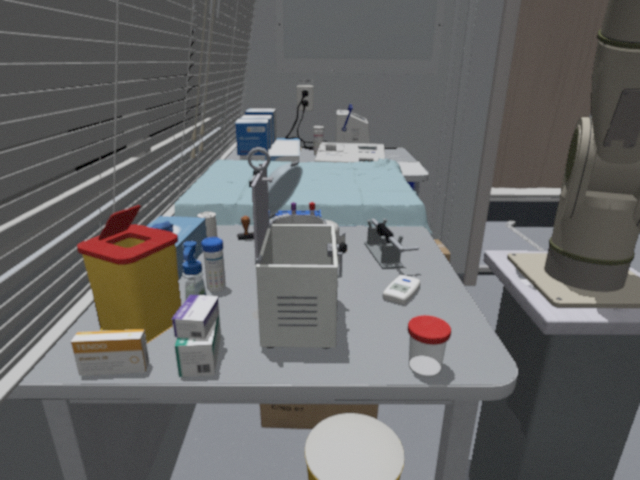

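View pics/top0.png

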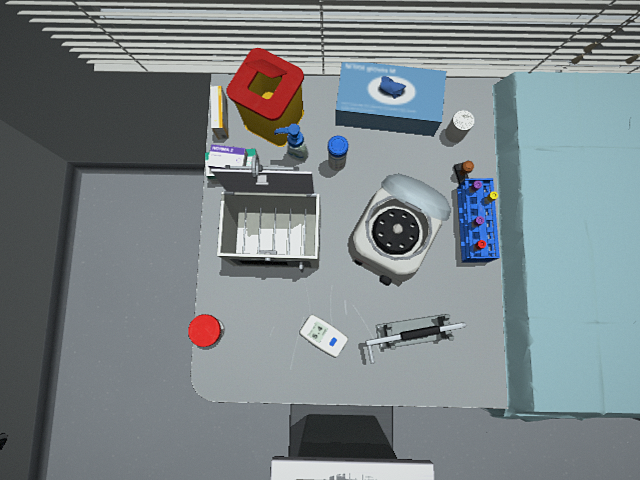

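The side view shows the open cabinet at about (298,285), the flap edge-on at (262,205) and the ring at (258,158). In the top view the cabinet rim runs about (220..320,193..265), the ring is near (262,180), and the rod lies from its hook at (368,345) to its tail at (465,323). I'll enlarge these.

```bash
python3 - <<'E'
import cv2,numpy as np
t=cv2.imread('pics/top0.png');s=cv2.imread('pics/side0.png')
def cr(im,x,y,w,h,f): 
    a=cv2.resize(im[y:y+h,x:x+w],None,fx=f,fy=f,interpolation=cv2.INTER_CUBIC)
    for i in range(0,w,10): cv2.putText(a,str(x+i),(i*f,8),0,.3,(0,0,255));cv2.line(a,(i*f,8),(i*f,14),(0,0,255),1)
    for i in range(0,h,10): cv2.putText(a,str(y+i),(0,i*f+4),0,.3,(255,0,255))
    return a
o=np.zeros((600,800,3),np.uint8)
a=cr(t,205,155,130,120,4);o[:480,:520]=a[:480]
b=cr(s,235,140,55,120,5);o[:600,523:798]=b
cv2.imwrite('pics/c1.png',o)
cv2.imwrite('pics/c2.png',cr(t,350,305,130,65,6))
E
```

```text
(no output)
```

View pics/c1.png

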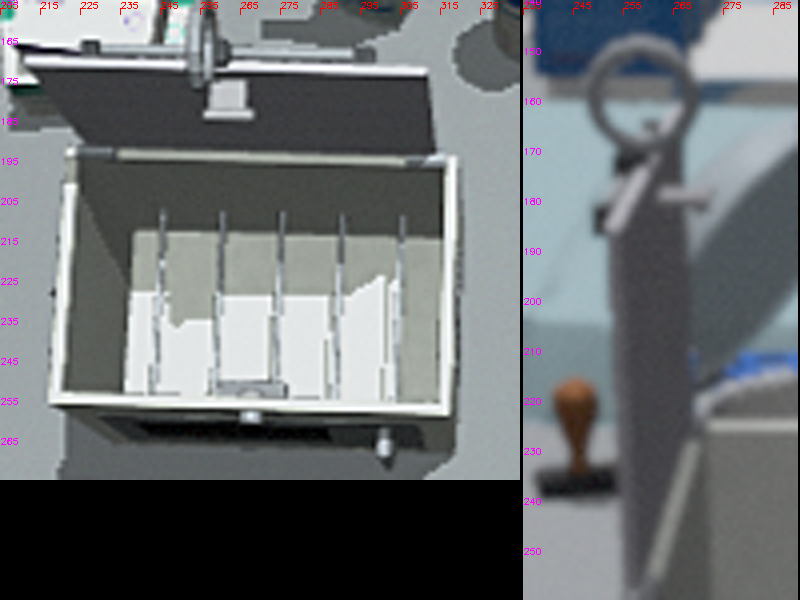

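View pics/c2.png

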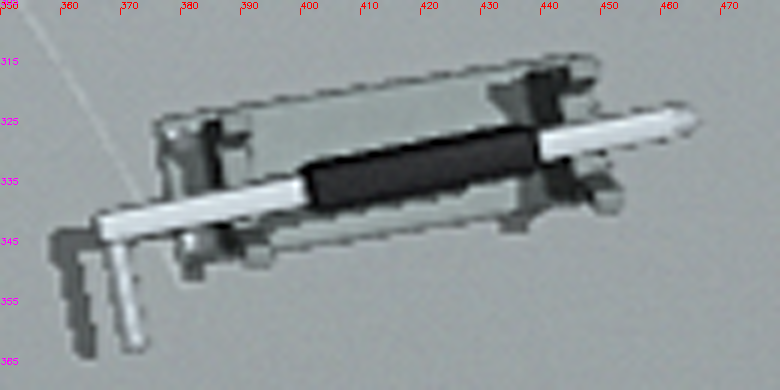

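```bash
python3 - <<'E'
from h import *
t=load('top0.png');s=load('side0.png')
C=np.array([onz(t,(205+x/4,155+y/4),.15) for x,y in[(67,148),(458,157),(50,404),(450,414)]])
print(C.round(4)); c=C.mean(0); ax=C[0]+C[1]-C[2]-C[3]; ay=C[0]+C[2]-C[1]-C[3]
ya=np.arctan2(ax[1],ax[0]),np.arctan2(-ay[0],ay[1]); print('cab',c,'yaw',np.degrees(ya),'size',np.linalg.norm(ax)/2,np.linalg.norm(ay)/2)
p,e=tri(t,(255.7,167),s,(259,159.4)); print('ring',p,e)
yaw=ya[1]; Rz=R.from_euler('z',yaw); l=Rz.inv().apply(p-c); print('ring in cab (z rel .15)',l, 'hinge dist',np.hypot(l[0]-.057,l[2]),'ang',np.arctan2(l[2],-(l[0]-.057))- np.arctan2(.0025,.138))
q=lambda x,y,z:onz(t,(350+x/6,305+y/6),z)
h=q(424,166,.069); a=q(101,228,.062); b=q(697,117,.06); d=a-b
print('handle',h,'hook',a,'tail',b,np.linalg.norm(d),'rodyaw',np.degrees(np.arctan2(d[1],d[0])),'mid from ends',b+d*87/192)
print('pin end',q(137,348,.06)) 
o=st(); T=R.from_quat(o['ee_rot']); print('tool x angle',np.degrees(np.arctan2(*T.as_matrix()[[1,0],0])))
E
```

```text
[[0.6456 0.2488 0.15  ]
 [0.6443 0.0704 0.15  ]
 [0.5276 0.2497 0.15  ]
 [0.5261 0.0716 0.15  ]]
cab [0.58590847 0.16012541 0.15      ] yaw [-0.51172821 -0.45903148] size 0.11809274594759926 0.17824125178190686
ring [0.64605593 0.16575367 0.28668571] 4.9759411736655454e-05
ring in cab (z rel .15) [0.06010044 0.00610995 0.13668571] hinge dist 0.1367208693187453 ang 1.5753614366302604
handle [ 0.39903754 -0.12511087  0.069     ] hook [ 0.37773086 -0.02368672  0.062     ] tail [ 0.41591906 -0.2144769   0.06      ] 0.19458476495828017 rodyaw 101.31864296788412 mid from ends [ 0.39861503 -0.1280251   0.06090625]
pin end [ 0.34075399 -0.03529359  0.06      ]
0.1 [0.2535 0.5709 0.2476] f [-0.15  0.08  0.16] w 1.00210934771448 g 0.0
tool x angle 156.0630389863795
```

```bash
cat >> h.py <<'E'
def plan(wps,step=.2,p0=None):
    "print crank rows (one per call) through waypoints (x,y,z,theta deg of tool x)"
    o=readout.get_obs(); m=R.from_quat(o['ee_rot']).as_matrix()
    p=np.array(o['position'],float); th=np.degrees(np.arctan2(m[1,0],m[0,0]))
    if p0 is not None: p,th=np.array(p0[:3],float),p0[3]
    for w in wps:
        w=np.array(w,float); dth=(w[3]-th+180)%360-180
        n=max(1,int(np.ceil(max(np.linalg.norm(w[:3]-p)/step,abs(dth)/35))))
        for k in range(n):
            g=p+(w[:3]-p)/(n-k); a=th+dth/n
            r=np.radians(th); d=g-p
            row=np.round([(d[0]*np.cos(r)+d[1]*np.sin(r))/.4,(d[0]*np.sin(r)-d[1]*np.cos(r))/.4,-d[2]/.4,-(a-th)/60],3)
            d=row[:3]*.4; p=p+[d[0]*np.cos(r)+d[1]*np.sin(r),d[0]*np.sin(r)-d[1]*np.cos(r),-d[2]]; th-=row[3]*60
            print(row.tolist(), '->',p.round(4),round(th,2))
E
python3 - <<'E'
from h import *
plan([(.399,-.1265,.2,101.3)])
E
```

```text
[-0.26, -0.362, 0.03, 0.228] -> [0.2898 0.3964 0.2356] 142.38
[-0.338, -0.29, 0.03, 0.228] -> [0.3261 0.222  0.2236] 128.7
[-0.397, -0.201, 0.03, 0.228] -> [0.3626 0.0478 0.2116] 115.02
[-0.433, -0.102, 0.029, 0.228] -> [ 0.3989 -0.1264  0.2   ] 101.34
```

```bash
python3 -m crank '[[-0.26,-0.362,0.03,0.228],[-0.26,-0.362,0.03,0.228],[-0.26,-0.362,0.03,0.228],[-0.26,-0.362,0.03,0.228],[-0.26,-0.362,0.03,0.228]]' 0.2 && python3 -m crank '[[-0.338,-0.29,0.03,0.228],[-0.338,-0.29,0.03,0.228],[-0.338,-0.29,0.03,0.228],[-0.338,-0.29,0.03,0.228],[-0.338,-0.29,0.03,0.228]]' && python3 -m crank '[[-0.397,-0.201,0.03,0.228],[-0.397,-0.201,0.03,0.228],[-0.397,-0.201,0.03,0.228],[-0.397,-0.201,0.03,0.228],[-0.397,-0.201,0.03,0.228]]' && python3 -m crank '[[-0.433,-0.102,0.029,0.228],[-0.433,-0.102,0.029,0.228],[-0.433,-0.102,0.029,0.228],[-0.433,-0.102,0.029,0.228],[-0.433,-0.102,0.029,0.228]]'
python3 - <<'E'
from h import *
o=st(); print(o['joint_pos']); plan([(.399,-.1265,.2,101.3)])
c=grab('wrist','w1.png'); print(c['rvec'],c['tvec'])
print(proj(c,[[.399,-.1265,.07]]))
E
```

```text
clock: 0.52
position: [0.2918, 0.391, 0.2357]
ee_rot: [0.325, 0.946, -0.001, 0.0]
ft_force: [0.9, 0.5, 0.6]
grip_width: 0.599
grasp_force: 0.0
clock: 0.93
position: [0.327, 0.2169, 0.2237]
ee_rot: [0.435, 0.9, -0.001, -0.0]
ft_force: [1.1, 0.1, 0.8]
grip_width: 0.6
grasp_force: 0.0
clock: 1.35
position: [0.3631, 0.0431, 0.212]
ee_rot: [0.539, 0.842, -0.0, -0.0]
ft_force: [-0.2, 0.4, 0.5]
grip_width: 0.602
grasp_force: 0.0
clock: 1.77
position: [0.3991, -0.1316, 0.2008]
ee_rot: [0.636, 0.772, -0.0, 0.001]
ft_force: [-0.5, -0.4, -0.8]
grip_width: 0.599
grasp_force: 0.0
1.7667 [ 0.3991 -0.1316  0.2008] f [-0.48 -0.39 -0.82] w 0.5993805658464713 g 0.0
[-0.55026175 -0.17339025  0.70570539  2.0611327   0.12095491  1.21418137
  0.29790073]
[0.013, 0.002, 0.002, -0.005] -> [ 0.3989 -0.1264  0.2   ] 101.31
[-2.80909976 -0.27011749 -0.04513825] [-0.36637017 -0.22144311  0.26951507]
[[322.5341226 222.6729068]]
```

View pics/w1.png

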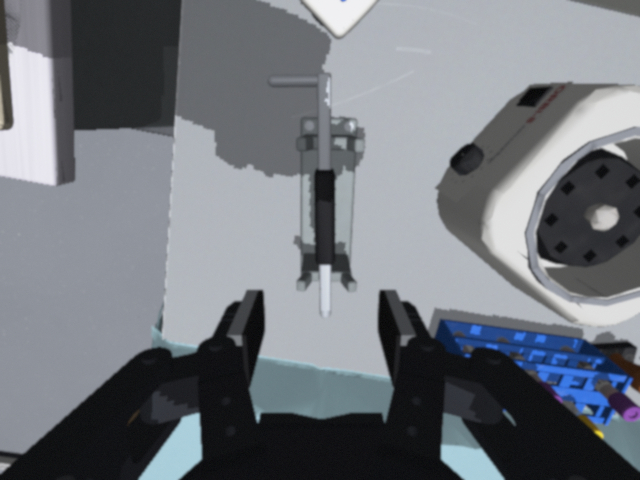

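The wrist view shows the handle from (325,170) to (325,265), the hook end at (324,75) and the tail at (325,315). The rod is well aligned with the tool.

```bash
python3 - <<'E'
from h import *
c=load('w1.png')
h=onz(c,(325,217.5),.07);a=onz(c,(324,75),.062);b=onz(c,(325,316),.06);d=a-b
print(h,a,b,np.linalg.norm(d),np.degrees(np.arctan2(d[1],d[0])),b+d*87/192)
st(); plan([(h[0],h[1],.1,101.3),(h[0],h[1],.057,101.3)])
E
```

```text
[ 0.40005545 -0.12211445  0.07      ] [ 0.38001056 -0.0240104   0.062     ] [ 0.41802005 -0.21215693  0.06      ] 0.19195790690886086 101.42121446269412 [ 0.400797   -0.12690304  0.06090625]
1.8167 [ 0.3992 -0.1311  0.2007] f [-1.15 -0.67 -0.45] w 0.5992398305222147 g 0.0
[0.022, 0.006, 0.252, -0.005] -> [ 0.3999 -0.122   0.0999] 101.28
[-0.0, 0.0, 0.107, -0.0] -> [ 0.3999 -0.122   0.0571] 101.28
```

```bash
python3 -m crank '[[0.015,0.005,0.25,0],[0.015,0.005,0.25,0],[0.015,0.005,0.33,0],[0.015,0.005,0.36,0],[0.015,0.005,0.36,0]]' && python3 - <<'E'
from h import *
o=st(); print(R.from_quat(o['ee_rot']).as_matrix()[:2,0]); plan([(.4004,-.125,.056,101.4)])
E
```

```text
clock: 2.23
position: [0.3968, -0.1191, 0.0531]
ee_rot: [0.634, 0.774, -0.003, -0.002]
ft_force: [-0.5, 0.2, -0.3]
grip_width: 0.6
grasp_force: 0.0
2.2333 [ 0.3968 -0.1191  0.0531] f [-0.48  0.16 -0.3 ] w 0.5996502297362215 g 0.0
[-0.19723127  0.98035696]
[-0.016, 0.006, -0.007, -0.0] -> [ 0.4004 -0.1249  0.0559] 101.38
```

```bash
python3 -m crank '[[-0.008,0.004,-0.003,0],[-0.008,0.004,-0.003,0],[-0.008,0.004,-0.003,0]]' && python3 - <<'E'
from h import *
o=st(); plan([(.4004,-.125,.056,101.4)])
E
```

```text
clock: 2.48
position: [0.4036, -0.1228, 0.0596]
ee_rot: [0.634, 0.773, 0.001, 0.001]
ft_force: [0.2, -0.7, 0.1]
grip_width: 0.598
grasp_force: 0.0
2.4833 [ 0.4036 -0.1228  0.0596] f [ 0.2  -0.69  0.12] w 0.5977291512778609 g 0.0
[-0.004, -0.009, 0.009, -0.001] -> [ 0.4004 -0.1251  0.056 ] 101.4
```

```bash
python3 -m crank '[[-0.004,-0.005,0.005,0],[-0.004,-0.005,0.005,0],[-0.004,-0.005,0.005,0]]' && python3 -m crank '[[0,0,0,0],[0,0,0,0],[0,0,0,0],[0,0,0,0],[0,0,0,0]]' -1 100
```

```text
clock: 2.73
position: [0.4006, -0.1246, 0.0564]
ee_rot: [0.634, 0.773, 0.001, 0.0]
ft_force: [-0.1, -0.0, 0.2]
grip_width: 0.597
grasp_force: 0.0
clock: 3.15
position: [0.4004, -0.1246, 0.0562]
ee_rot: [0.634, 0.774, 0.0, -0.0]
ft_force: [-2.3, 1.3, 8.9]
grip_width: 0.17
grasp_force: 97.4
```

```bash
python3 - <<'E'
from h import *
plan([(.4004,-.1246,.18,101.4),(.4004,-.1246,.289,101.4),(.546,.075,.289,-.46)])
E
```

```text
[-0.0, 0.0, -0.31, -0.001] -> [ 0.4004 -0.1246  0.1802] 101.41
[-0.0, 0.0, -0.272, 0.0] -> [ 0.4004 -0.1246  0.289 ] 101.41
[0.139, 0.152, -0.0, 0.566] -> [ 0.449 -0.058  0.289] 67.45
[0.2, 0.048, -0.0, 0.566] -> [0.4974 0.0085 0.289 ] 33.49
[0.193, -0.072, -0.0, 0.566] -> [0.5459 0.0751 0.289 ] -0.47
```

```bash
python3 -m crank '[[0,0,-0.03,0],[0,0,-0.1,0],[0,0,-0.2,0],[0,0,-0.29,0],[0,0,-0.31,0]]' && python3 -m crank '[[0,0,-0.09,0],[0,0,-0.18,0],[0,0,-0.25,0],[0,0,-0.272,0],[0,0,-0.272,0]]' && python3 -m crank '[[0.03,0.03,0,0.113],[0.056,0.061,0,0.226],[0.083,0.091,0,0.34],[0.111,0.122,0,0.453],[0.139,0.152,0,0.566]]' && python3 -m crank '[[0.04,0.01,0,0.113],[0.08,0.02,0,0.226],[0.12,0.029,0,0.34],[0.16,0.038,0,0.453],[0.2,0.048,0,0.566]]' && python3 -m crank '[[0.04,-0.015,0,0.113],[0.08,-0.03,0,0.226],[0.12,-0.045,0,0.34],[0.16,-0.06,0,0.453],[0.193,-0.072,0,0.566]]' && python3 -m crank '[[0,0,0,0],[0,0,0,0],[0,0,0,0]]'
python3 - <<'E'
from h import *
o=st(); print(o['joint_pos'].round(2) if hasattr(o['joint_pos'],'round') else o['joint_pos']); plan([(.546,.075,.289,-.46)])
t=grab('top','t2.png');s=grab('side','s2.png')
t=cv2.imread('pics/t2.png');s=cv2.imread('pics/s2.png')
def cr(im,x,y,w,h,f): 
    a=cv2.resize(im[y:y+h,x:x+w],None,fx=f,fy=f,interpolation=cv2.INTER_CUBIC)
    for i in range(0,w,10): cv2.putText(a,str(x+i),(i*f,8),0,.3,(0,0,255));cv2.line(a,(i*f,8),(i*f,14),(0,0,255),1)
    for i in range(0,h,10): cv2.putText(a,str(y+i),(0,i*f+4),0,.3,(255,0,255))
    return a
o=np.zeros((600,800,3),np.uint8)
o[:600,:435]=cr(t,230,140,87,120,5);o[:600,440:800]=cr(s,235,130,72,120,5)
cv2.imwrite('pics/c3.png',o)
E
```

```text
clock: 3.57
position: [0.4024, -0.1252, 0.1847]
ee_rot: [0.634, 0.773, 0.002, 0.002]
ft_force: [0.8, -0.0, -1.0]
grip_width: 0.172
grasp_force: 97.8
clock: 3.98
position: [0.4013, -0.1246, 0.2901]
ee_rot: [0.634, 0.774, 0.001, 0.001]
ft_force: [-0.0, -0.7, -2.4]
grip_width: 0.169
grasp_force: 97.8
clock: 4.4
position: [0.4487, -0.0575, 0.2862]
ee_rot: [0.834, 0.552, -0.001, -0.001]
ft_force: [0.7, -0.1, -1.8]
grip_width: 0.172
grasp_force: 97.7
clock: 4.82
position: [0.4972, 0.0088, 0.2861]
ee_rot: [0.959, 0.285, -0.002, -0.0]
ft_force: [0.3, -0.6, -1.6]
grip_width: 0.17
grasp_force: 97.7
clock: 5.23
position: [0.5459, 0.0757, 0.2858]
ee_rot: [1.0, -0.007, -0.002, 0.001]
ft_force: [0.2, -0.1, -0.8]
grip_width: 0.172
grasp_force: 97.7
clock: 5.48
position: [0.5455, 0.074, 0.2872]
ee_rot: [1.0, -0.004, -0.001, 0.001]
ft_force: [-0.0, 0.5, -1.4]
grip_width: 0.172
grasp_force: 97.7
5.4833 [0.5455 0.074  0.2872] f [-0.03  0.53 -1.42] w 0.17159832418950957 g 97.68362760543823
[-0.66  0.15  0.5   1.62 -0.07  1.39 -1.73]
[0.001, -0.003, -0.005, 0.0] -> [0.5459 0.0752 0.2892] -0.44
```

View pics/c3.png

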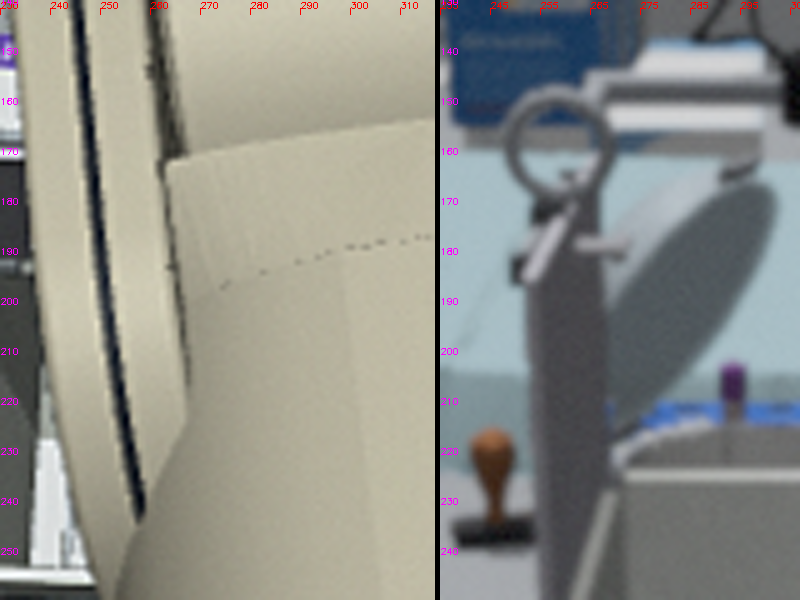

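```bash
python3 - <<'E'
from h import *
s=load('s2.png'); o=st(); p=np.array(o['position']); M=R.from_quat(o['ee_rot'])
# rod axes = tool x, -tool y, up
f=lambda x,y,z:p+M.apply([x,-y,-z])
print('pred hook end',proj(s,f(.105,0,0)),'pin tip',proj(s,f(.1,.04,0)),'tiptop/bot',proj(s,f(.1,.04,.004)),proj(s,f(.1,.04,-.004)),'bar at 60',proj(s,[f(.06,0,.005),f(.06,0,-.005)]))
print('ring proj',proj(s,[.646,.1658,.2867]))
E
```

```text
5.5833 [0.5457 0.0739 0.2881] f [ 0.55 -0.61 -0.56] w 0.1694163406453916 g 97.68401741981506
pred hook end [[262.54805856 147.35256202]] pin tip [[262.73537047 151.85952744]] tiptop/bot [[262.63508185 149.38727676]] [[262.83523898 154.32142175]] bar at 60 [[288.83294117 144.54278171]
 [288.94042072 150.43242195]]
ring proj [[259.01721972 159.39165844]]
```

```bash
python3 -m crank '[[0,-0.04,0,0],[0,-0.075,0,0],[0,-0.075,0,0],[0,-0.075,0,0]]' 
python3 - <<'E'
from h import *
s=grab('side','s3.png'); o=st(); p=np.array(o['position']); M=R.from_quat(o['ee_rot'])
f=lambda x,y,z:p+M.apply([x,-y,-z])
print('hook end',proj(s,f(.105,0,0)),'pin tip',proj(s,f(.1,.04,0)))
im=cv2.imread('pics/s3.png'); x,y,w,h,k=240,125,70,50,11
a=cv2.resize(im[y:y+h,x:x+w],None,fx=k,fy=k,interpolation=cv2.INTER_CUBIC)
for i in range(0,w,10): cv2.putText(a,str(x+i),(i*k,8),0,.35,(0,0,255));cv2.line(a,(i*k,8),(i*k,14),(0,0,255),1)
for i in range(0,h,10): cv2.putText(a,str(y+i),(0,i*k+4),0,.35,(255,0,255))
cv2.imwrite('pics/c4.png',a)
E
```

```text
clock: 5.92
position: [0.5461, 0.1058, 0.2885]
ee_rot: [1.0, -0.003, -0.0, -0.0]
ft_force: [-0.3, -0.7, -1.0]
grip_width: 0.169
grasp_force: 97.7
5.9667 [0.5462 0.1048 0.2886] f [ 1.21  0.16 -1.49] w 0.17490118612911706 g 97.71145462989807
hook end [[260.13266414 150.40476715]] pin tip [[260.21188597 155.26398984]]
```

View pics/c4.png

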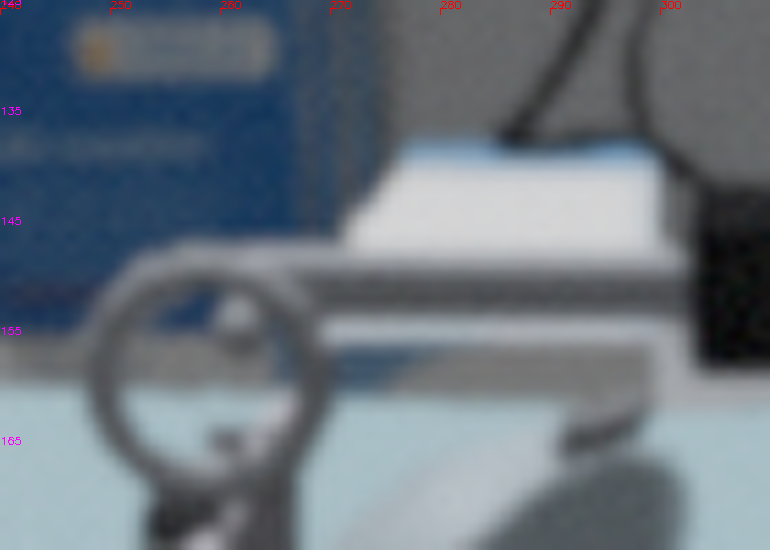

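The pin tip shows inside the ring at about (260.7,154). The ring centre is (259,159.4), so once the pin moves along y it will enter 2–3 mm above centre. I'll insert it.

```bash
python3 -m crank '[[0,-0.03,0.003,0],[0,-0.055,0.003,0],[0,-0.055,0.003,0]]' && python3 -m crank '[[0,-0.025,0,0],[0,-0.045,0,0],[0,-0.045,0,0],[0,-0.045,0,0]]' 
python3 - <<'E'
from h import *
s=grab('side','s4.png'); o=st(); p=np.array(o['position']); M=R.from_quat(o['ee_rot'])
f=lambda x,y,z:p+M.apply([x,-y,-z])
print('hook end',proj(s,f(.105,0,0)),'pin tip',proj(s,f(.1,.04,0)),'pin at ring',f(.1,.02,0))
im=cv2.imread('pics/s4.png'); x,y,w,h,k=240,125,70,50,11
a=cv2.resize(im[y:y+h,x:x+w],None,fx=k,fy=k,interpolation=cv2.INTER_CUBIC)
for i in range(0,w,10): cv2.putText(a,str(x+i),(i*k,8),0,.35,(0,0,255));cv2.line(a,(i*k,8),(i*k,14),(0,0,255),1)
for i in range(0,h,10): cv2.putText(a,str(y+i),(0,i*k+4),0,.35,(255,0,255))
cv2.imwrite('pics/c5.png',a)
E
```

```text
clock: 6.22
position: [0.5462, 0.13, 0.2872]
ee_rot: [1.0, -0.003, -0.0, -0.001]
ft_force: [0.1, 1.8, -2.4]
grip_width: 0.166
grasp_force: 97.7
clock: 6.55
position: [0.5467, 0.1455, 0.2874]
ee_rot: [1.0, -0.004, -0.0, 0.0]
ft_force: [0.5, -0.5, -0.9]
grip_width: 0.171
grasp_force: 97.7
6.6 [0.5468 0.1449 0.2875] f [-0.31 -0.81 -0.44] w 0.1702511011564607 g 97.71311402320862
hook end [[256.93530018 155.99044916]] pin tip [[256.81756744 161.43940062]] pin at ring [0.64693094 0.16395721 0.28744261]
```

View pics/c5.png

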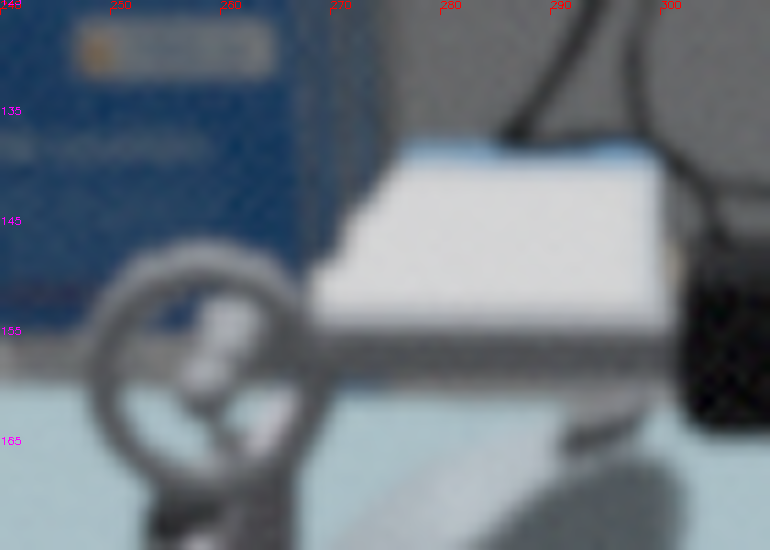

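The pin shows inside the ring at about (258.8,159) with almost no force, so it is through. Next I'll compute the arc.

```bash
cat >> h.py <<'E'
HX,HZ=.6429,.15
def tcp(phi,lead=.008):
    return np.array([HX-.138*np.cos(phi)-lead*np.sin(phi)-.1, HZ+.138*np.sin(phi)-lead*np.cos(phi)-.001])
E
python3 - <<'E'
from h import *
o=st(); p=np.array(o['position'])[[0,2]]
print(p,tcp(1.593,0))
ph=np.linspace(1.593,.2,21)
b=p
for i,f in enumerate(ph[1:]):
    q=tcp(f,.008*min(1,(i+1)/2)); d=q-b
    print(round(f,3),'x %.3f z %.3f'%(d[0]/.4,-d[1]/.4),q.round(4))
    if i%5==4: b=q; print()
E
```

```text
6.6 [0.5468 0.1449 0.2875] f [-0.31 -0.81 -0.44] w 0.1702511011564607 g 97.71311402320862
[0.54675155 0.28745068] [0.54596386 0.28696598]
1.523 x -0.036 z 0.002 [0.5324 0.2867]
1.454 x -0.070 z 0.006 [0.5188 0.2851]
1.384 x -0.093 z 0.011 [0.5094 0.2831]
1.314 x -0.116 z 0.017 [0.5002 0.2805]
1.245 x -0.139 z 0.026 [0.4911 0.2772]

1.175 x -0.022 z 0.010 [0.4823 0.2733]
1.105 x -0.043 z 0.021 [0.4738 0.2687]
1.036 x -0.064 z 0.034 [0.4657 0.2636]
0.966 x -0.083 z 0.048 [0.4579 0.258 ]
0.896 x -0.102 z 0.063 [0.4505 0.2518]

0.827 x -0.017 z 0.017 [0.4436 0.2451]
0.757 x -0.033 z 0.035 [0.4371 0.238 ]
0.688 x -0.048 z 0.054 [0.4312 0.2304]
0.618 x -0.062 z 0.073 [0.4258 0.2224]
0.548 x -0.074 z 0.094 [0.421  0.2141]

0.479 x -0.011 z 0.022 [0.4167 0.2055]
0.409 x -0.020 z 0.044 [0.4131 0.1965]
0.339 x -0.027 z 0.067 [0.4101 0.1874]
0.27 x -0.033 z 0.090 [0.4078 0.1781]
0.2 x -0.037 z 0.114 [0.4061 0.1686]
```

```bash
python3 -m crank '[[-0.02,0.001,0.001,0],[-0.04,0,0.003,0],[-0.055,0,0.004,0],[-0.07,0,0.006,0],[-0.07,0,0.006,0]]' && python3 -m crank '[[-0.012,0,0.002,0],[-0.023,0,0.005,0],[-0.035,0,0.008,0],[-0.046,0,0.011,0],[-0.069,0,0.02,0]]'
python3 - <<'E'
from h import *
s=grab('side','s5.png'); o=st(); print(tcp(1.245)); p=np.array(o['position'])[[0,2]]; print((tcp(1.245)-p)/.4)
cv2.imwrite('pics/c6.png',cv2.resize(cv2.imread('pics/s5.png')[120:280,220:420],None,fx=3.5,fy=3.5,interpolation=cv2.INTER_CUBIC))
E
```

```text
clock: 7.02
position: [0.5175, 0.1452, 0.2853]
ee_rot: [1.0, -0.005, -0.0, -0.0]
ft_force: [-0.1, 0.4, -1.5]
grip_width: 0.171
grasp_force: 97.9
clock: 7.43
position: [0.4912, 0.1454, 0.2772]
ee_rot: [1.0, -0.005, 0.0, -0.0]
ft_force: [0.9, -0.2, -0.7]
grip_width: 0.171
grasp_force: 97.9
7.4833 [0.4894 0.1454 0.2764] f [ 0.91  0.19 -1.4 ] w 0.17294555381885468 g 97.92965054512024
[0.49115209 0.27718016]
[0.00430115 0.00198462]
```

View pics/c6.png

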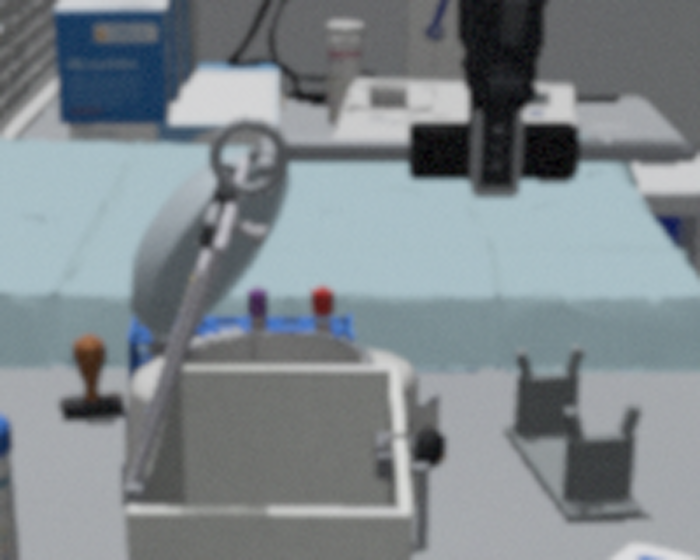

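The flap follows the pin: the ring is at crop (248,157) with the pin inside it. I'll continue along the arc.

```bash
python3 -m crank '[[-0.022,0,0.01,0],[-0.043,0,0.021,0],[-0.064,0,0.034,0],[-0.083,0,0.048,0],[-0.102,0,0.063,0]]' && python3 -m crank '[[-0.017,0,0.017,0],[-0.033,0,0.035,0],[-0.048,0,0.054,0],[-0.062,0,0.073,0],[-0.074,0,0.094,0]]' && python3 -m crank '[[-0.011,0,0.022,0],[-0.02,0,0.044,0],[-0.027,0,0.067,0],[-0.03,0,0.078,0],[-0.033,0,0.09,0]]'
python3 - <<'E'
from h import *
o=st(); p=np.array(o['position'])[[0,2]]; print(tcp(.27))
for f in (.2,.138,.1,.06,.018,.0): q=tcp(f); d=q-p; print(f,'x %.3f z %.3f'%(d[0]/.4,-d[1]/.4),q.round(4))
E
```

```text
clock: 7.9
position: [0.4499, 0.1458, 0.2517]
ee_rot: [1.0, -0.005, 0.0, -0.0]
ft_force: [0.4, -0.6, -0.8]
grip_width: 0.164
grasp_force: 98.0
clock: 8.32
position: [0.4202, 0.1461, 0.2136]
ee_rot: [1.0, -0.005, 0.0, -0.0]
ft_force: [0.7, -0.1, -0.8]
grip_width: 0.167
grasp_force: 98.0
clock: 8.73
position: [0.4074, 0.1462, 0.1776]
ee_rot: [1.0, -0.005, -0.0, 0.0]
ft_force: [0.5, -0.1, -1.1]
grip_width: 0.169
grasp_force: 98.1
8.7333 [0.4074 0.1462 0.1776] f [ 0.54 -0.1  -1.09] w 0.16876032771341246 g 98.05147647857666
[0.40776576 0.17809877]
0.2 x -0.003 z 0.023 [0.4061 0.1686]
0.138 x -0.006 z 0.044 [0.4051 0.1601]
0.1 x -0.006 z 0.057 [0.4048 0.1548]
0.06 x -0.007 z 0.071 [0.4047 0.1493]
0.018 x -0.006 z 0.085 [0.4048 0.1435]
0.0 x -0.006 z 0.092 [0.4049 0.141 ]
```

```bash
python3 -m crank '[[-0.003,0,0.012,0],[-0.003,0,0.023,0],[-0.005,0,0.034,0],[-0.006,0,0.044,0],[-0.006,0,0.044,0]]' && python3 -m crank '[[0,0,0.005,0],[0,0,0.01,0],[0,0,0.01,0]]' && python3 -m crank '[[0,0,0.005,0],[0,0,0.01,0],[0,0,0.01,0]]'&& python3 -m crank '[[0,0,0.005,0],[0,0,0.01,0],[0,0,0.01,0]]'
```

```text
clock: 9.15
position: [0.4053, 0.1462, 0.1602]
ee_rot: [1.0, -0.005, 0.0, 0.0]
ft_force: [1.6, -0.1, -0.2]
grip_width: 0.172
grasp_force: 98.1
clock: 9.4
position: [0.4055, 0.1463, 0.1568]
ee_rot: [1.0, -0.005, 0.0, -0.0]
ft_force: [-0.9, -0.0, -0.1]
grip_width: 0.17
grasp_force: 98.1
clock: 9.65
position: [0.405, 0.1462, 0.1523]
ee_rot: [1.0, -0.005, -0.0, 0.0]
ft_force: [1.1, 0.8, -1.0]
grip_width: 0.167
grasp_force: 98.1
clock: 9.9
position: [0.4048, 0.1461, 0.1481]
ee_rot: [1.0, -0.005, -0.0, 0.0]
ft_force: [0.1, -0.1, -1.0]
grip_width: 0.167
grasp_force: 98.0
```

```bash
for i in 1 ; do python3 -m crank '[[0,0,0.005,0],[0,0,0.005,0]]'; python3 -m crank '[[0,0,0.005,0],[0,0,0.005,0]]'; python3 -m crank '[[0,0,0.005,0],[0,0,0.005,0]]'; python3 -m crank '[[0,0,0.005,0],[0,0,0.005,0]]'; done | grep -E 'posi|ft_f'
```

```text
position: [0.4048, 0.1461, 0.1462]
ft_force: [0.4, 0.2, -0.7]
position: [0.405, 0.1462, 0.1444]
ft_force: [-0.3, 0.3, -0.8]
position: [0.4054, 0.1464, 0.1428]
ft_force: [-0.9, -1.1, 3.4]
position: [0.4057, 0.1465, 0.1412]
ft_force: [-3.4, -1.7, 9.0]
```

```bash
python3 - <<'E'
from h import *
s=grab('side','s6.png'); grab('top','t6.png'); o=st(); p=np.array(o['position']); M=R.from_quat(o['ee_rot'])
f=lambda x,y,z:p+M.apply([x,-y,-z])
print('pin tip',proj(s,f(.1,.04,0)),'hook end',proj(s,f(.105,0,0)),'ring shut',proj(s,[[HX-.138,.1658,.1525]]),'top',proj(load('t6.png'),[[HX-.138,.1658,.1525]]))
print('front top left corner',proj(s,[[.526,.25,.15],[.6429,.25,.15]]))
def cr(im,x,y,w,h,f): 
    a=cv2.resize(im[y:y+h,x:x+w],None,fx=f,fy=f,interpolation=cv2.INTER_CUBIC)
    for i in range(0,w,10): cv2.putText(a,str(x+i),(i*f,8),0,.3,(0,0,255));cv2.line(a,(i*f,8),(i*f,14),(0,0,255),1)
    for i in range(0,h,10): cv2.putText(a,str(y+i),(0,i*f+4),0,.3,(255,0,255))
    return a
o=np.zeros((600,800,3),np.uint8)
o[:300,:800]=cr(cv2.imread('pics/s6.png'),250,205,133,50,6)[:300,:798].copy() if 0 else cv2.copyMakeBorder(cr(cv2.imread('pics/s6.png'),250,205,133,50,6),0,0,0,2,0)
o[300:600,:520]=cr(cv2.imread('pics/t6.png'),205,185,130,75,4)
cv2.imwrite('pics/c7.png',o)
E
```

```text
10.6667 [0.4057 0.1465 0.1414] f [-3.85 -1.44  7.33] w 0.17008617291051747 g 99.65475797653198
pin tip [[349.05909566 252.71940276]] hook end [[344.59069467 243.1526253 ]] ring shut [[349.12661557 241.71461195]] top [[263.85184998 269.31604206]]
front top left corner [[338.77119815 265.16398747]
 [258.48872876 264.86102554]]
```

View pics/c7.png

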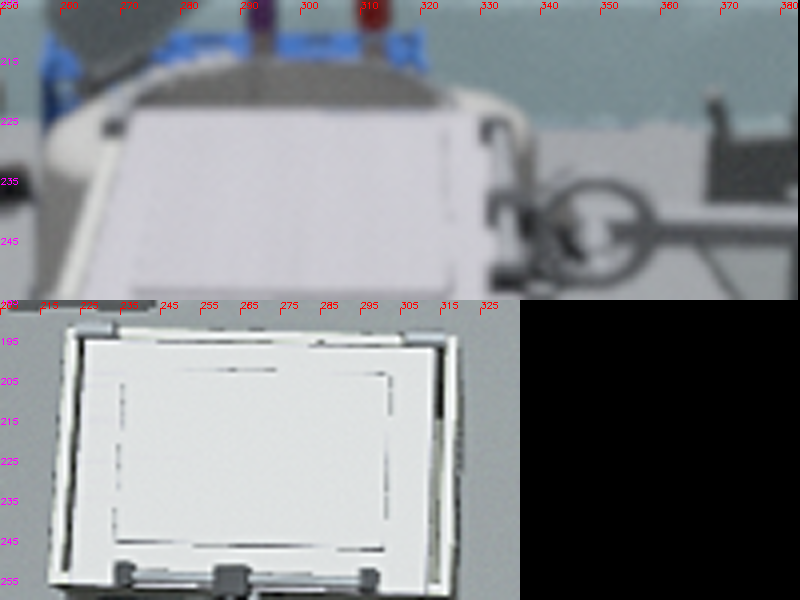

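In the side view the ring is at about (349,244), against (349,242) computed for shut. The top view shows the flap lying square inside the rim. I'll unload the pin to the ring centre and check by template matching that the flap stays put.

```bash
python3 -m crank '[[0,0,-0.01,0],[0,0,-0.02,0],[0,0,-0.022,0],[0,0,-0.022,0],[0,0,-0.022,0]]' | grep -E 'posi|ft_f'; cat > ck.py <<'E'
from h import *
import sys
def m(a,b,x,y,w,h):
    T=cv2.imread('pics/'+a,0)[y:y+h,x:x+w]; I=cv2.imread('pics/'+b,0)[y-14:y+h+14,x-8:x+w+8]
    k=4; r=cv2.matchTemplate(cv2.resize(I,None,fx=k,fy=k,interpolation=2),cv2.resize(T,None,fx=k,fy=k,interpolation=2),cv2.TM_CCOEFF_NORMED)
    _,v,_,l=cv2.minMaxLoc(r); return (l[0]/k-8,l[1]/k-14,round(v,3))
n=sys.argv[1]; s=grab('side',n); st()
print('bracket shift',m('s6.png',n,328,222,11,30),'ring',m('s6.png',n,338,232,24,24))
print('expected px/0.02rad',proj(s,[[HX-.138,.166,.1525],[HX-.138,.166,.1553]])[:,1])
E
python3 ck.py s7.png
```

```text
position: [0.405, 0.1462, 0.1493]
ft_force: [0.5, -0.2, -0.6]
11.1333 [0.4049 0.1462 0.1493] f [-0.08  0.23 -1.  ] w 0.1720991101893715 g 98.10840368270874
bracket shift (0.0, -0.25, 0.997) ring (-0.25, -0.25, 0.809)
expected px/0.02rad [241.76113671 240.16942324]
```

```bash
python3 - <<'E'
from h import *
print('knob',tri(load('top0.png'),(301.5,265.5),load('s5.png'),(342.9,247.1)))
plan([(.405,.085,.152,-.5)])
E
```

```text
knob (array([0.513804  , 0.10206569, 0.11652574]), np.float64(0.007197652884987665))
[0.002, 0.153, -0.007, -0.001] -> [0.4052 0.085  0.1521] -0.48
```

```bash
python3 -m crank '[[0,0.01,-0.006,0],[0,0.03,-0.006,0],[0,0.05,-0.006,0],[0,0.07,-0.006,0],[0,0.09,-0.006,0]]' | grep -E 'posi|ft_f';  python3 -m crank '[[0,0.02,0,0],[0,0.04,0,0],[0,0.06,0,0],[0,0.07,0,0],[0,0.07,0,0]]' | grep -E 'posi|ft_f'; python3 ck.py s8.png; python3 - <<'E'
from h import *
plan([(.38,.06,.29,-.5),(.4004,-.1246,.29,101.4)])
E
```

```text
position: [0.4047, 0.109, 0.1518]
ft_force: [0.2, 0.4, -0.1]
position: [0.4046, 0.0812, 0.1519]
ft_force: [0.1, -0.6, -1.8]
12.0167 [0.4046 0.0819 0.1519] f [ 0.54  1.2  -0.48] w 0.16874634078510686 g 98.10848951339722
bracket shift (0.0, -0.25, 0.997) ring (0.0, 0.0, 0.889)
expected px/0.02rad [241.76113671 240.16942324]
[-0.061, 0.055, -0.345, -0.001] -> [0.38   0.0602 0.2899] -0.52
[0.018, 0.154, -0.0, -0.566] -> [ 0.3866 -0.0015  0.2899] 33.44
[-0.07, 0.138, -0.0, -0.566] -> [ 0.3937 -0.063   0.2899] 67.4
[-0.136, 0.075, -0.0, -0.566] -> [ 0.4004 -0.1247  0.2899] 101.36
```

```bash
python3 -m crank '[[-0.02,0.01,-0.05,0],[-0.02,0.03,-0.14,0],[-0.02,0.045,-0.24,0],[-0.02,0.055,-0.32,0],[-0.02,0.055,-0.345,0]]' | grep -E 'posi|ft_f';  python3 - <<'E'
from h import *
plan([(.4004,-.1246,.2,101.4)])
E
```

```text
position: [0.3978, 0.0603, 0.2947]
ft_force: [-0.1, 0.0, -1.3]
[0.004, 0.154, 0.079, -0.567] -> [ 0.3988 -0.0013  0.2631] 33.45
[-0.083, 0.13, 0.079, -0.567] -> [ 0.3998 -0.063   0.2315] 67.47
[-0.142, 0.06, 0.079, -0.567] -> [ 0.4002 -0.1246  0.1999] 101.49
```

```bash
python3 -m crank '[[0.001,0.031,0,-0.113],[0.002,0.062,0.02,-0.227],[0.003,0.092,0.04,-0.34],[0.004,0.123,0.06,-0.454],[0.004,0.154,0.079,-0.567]]' | grep -E 'posi|ft_f';python3 -m crank '[[-0.017,0.026,0.015,-0.113],[-0.033,0.052,0.03,-0.227],[-0.05,0.078,0.045,-0.34],[-0.066,0.104,0.06,-0.454],[-0.083,0.13,0.079,-0.567]]' | grep -E 'posi|ft_f';python3 -m crank '[[-0.028,0.012,0.015,-0.113],[-0.057,0.024,0.03,-0.227],[-0.085,0.036,0.045,-0.34],[-0.114,0.048,0.06,-0.454],[-0.142,0.06,0.079,-0.567]]' | grep -E 'posi|ft_f'; python3 -m crank '[[0,0,0,0],[0,0,0,0],[0,0,0,0]]' | grep -E 'posi|ft_f';  python3 - <<'E'
from h import *
st();plan([(.4004,-.1246,.085,101.4),(.4004,-.1246,.0575,101.4)])
c=grab('wrist','w2.png')
p=np.array(readout.get_obs()['position'])
E
```

```text
position: [0.3973, -0.0014, 0.2575]
ft_force: [0.3, 0.2, -0.2]
position: [0.3985, -0.0631, 0.2262]
ft_force: [0.6, 0.3, -1.2]
position: [0.3989, -0.1249, 0.1947]
ft_force: [0.5, -0.1, -1.2]
position: [0.399, -0.1236, 0.1953]
ft_force: [0.3, -0.2, -1.4]
13.9333 [ 0.399  -0.1236  0.1953] f [ 0.3  -0.22 -1.45] w 0.1715770829472931 g 98.08422446250916
[-0.003, 0.003, 0.276, -0.001] -> [ 0.4004 -0.1246  0.0849] 101.42
[-0.0, -0.0, 0.069, 0.0] -> [ 0.4004 -0.1246  0.0573] 101.42
```

```bash
python3 -m crank '[[-0.003,0.003,0.08,0],[-0.003,0.003,0.16,0],[-0.003,0.003,0.23,0],[-0.003,0.003,0.276,0],[-0.003,0.003,0.276,0]]' | grep -E 'posi|ft_f'; python3 -m crank '[[0,0,0,0],[0,0,0,0],[0,0,0,0]]' | grep -E 'posi|ft_f';  python3 - <<'E'
from h import *
st();plan([(.4004,-.1246,.0575,101.4)])
E
```

```text
position: [0.3991, -0.1245, 0.0822]
ft_force: [-1.0, 0.6, -1.2]
position: [0.4008, -0.1253, 0.0852]
ft_force: [-0.7, 0.4, -0.8]
14.65 [ 0.4008 -0.1253  0.0852] f [-0.72  0.41 -0.78] w 0.1686016808129979 g 98.15406560897827
[0.002, -0.001, 0.069, 0.001] -> [ 0.4002 -0.1246  0.0576] 101.43
```

```bash
python3 -m crank '[[0.002,0,0.015,0],[0.002,0,0.03,0],[0.002,0,0.045,0],[0.002,0,0.058,0],[0.002,0,0.066,0]]' | grep -E 'posi|ft_f'; python3 -m crank '[[0,0,0.001,0],[0,0,0.002,0],[0,0,0.002,0]]' | grep -E 'posi|ft_f'
```

```text
position: [0.4006, -0.1242, 0.0586]
ft_force: [-0.0, 0.3, -1.5]
position: [0.4004, -0.1246, 0.0579]
ft_force: [-0.8, 0.1, -1.6]
```

```bash
python3 -m crank '[[0,0,0.002,0],[0,0,0.004,0],[0,0,0.004,0]]' | grep -E 'posi|ft_f'; python3 -m crank '[[0,0,0,0],[0,0,0,0],[0,0,0,0],[0,0,0,0],[0,0,0,0]]' 0.2 | grep -E 'posi|ft_f|grip'; python3 -m crank '[[0,0,-0.02,0],[0,0,-0.06,0],[0,0,-0.14,0],[0,0,-0.24,0],[0,0,-0.34,0]]' | grep -E 'posi|ft_f'; python3 -m crank '[[0,0,-0.05,0],[0,0,-0.05,0],[0,0,-0.05,0],[0,0,-0.05,0],[0,0,-0.05,0]]' | grep -E 'posi|ft_f'
python3 - <<'E'
from h import *
c=grab('wrist','w3.png'); t=grab('top','t3.png'); im=cv2.imread('pics/w3.png',0)
R0=np.array([.4004,-.1246,0]); u=np.array([np.cos(np.radians(101.4)),np.sin(np.radians(101.4)),0]);v=np.array([-u[1],u[0],0]); z=np.array([0,0,1])
# rectify plane z=.062 in rod frame, 1 mm/px: compare against first wrist picture
def rect(f):
    c=load(f); src=proj(c,[R0+a*u+b*v+.062*z for a,b in[(-.11,-.05),(.12,-.05),(.12,.06),(-.11,.06)]]).astype(np.float32)
    H=cv2.getPerspectiveTransform(src,np.float32([[0,0],[460,0],[460,220],[0,220]])); return cv2.warpPerspective(cv2.imread('pics/'+f),H,(460,220))
A,B=rect('w1.png'),rect('w3.png'); cv2.imwrite('pics/rect.png',np.vstack([A,B]))
g=[cv2.cvtColor(x,6) for x in(A,B)]
for G in g:
    m=(G<60); n,l,s,ce=cv2.connectedComponentsWithStats(m.astype(np.uint8)); i=1+np.argsort(-s[1:,4])[:3]
    print([(s[k].tolist(),ce[k].round(1).tolist()) for k in i])
    m=(G>190); n,l,s,ce=cv2.connectedComponentsWithStats(m.astype(np.uint8)); i=1+np.argsort(-s[1:,4])[:3]
    print(' bright',[(s[k].tolist(),ce[k].round(1).tolist()) for k in i])
E
python3 ck.py s9.png
```

```text
position: [0.4004, -0.1246, 0.0562]
ft_force: [-1.6, 2.4, 4.0]
position: [0.4001, -0.1248, 0.0559]
ft_force: [0.7, -0.4, 0.3]
grip_width: 0.599
position: [0.3979, -0.1225, 0.1623]
ft_force: [1.5, 1.7, -2.8]
position: [0.3987, -0.1229, 0.1821]
ft_force: [-1.0, -0.5, -0.1]
[([112, 56, 185, 85, 6125], [198.4, 100.1]), ([0, 207, 94, 13, 1107], [48.5, 213.3]), ([0, 0, 93, 8, 680], [48.8, 3.3])]
 bright [([43, 93, 96, 14, 1247], [93.6, 99.5]), ([404, 94, 13, 4, 38], [409.1, 95.1]), ([355, 58, 9, 6, 32], [359.3, 60.7])]
[([111, 55, 187, 87, 6466], [197.3, 100.3]), ([0, 196, 130, 24, 2200], [68.7, 208.6]), ([22, 0, 109, 12, 1030], [84.6, 5.0])]
 bright [([43, 94, 96, 14, 1215], [94.0, 100.4]), ([361, 60, 6, 4, 16], [363.9, 61.2]), ([414, 95, 1, 1, 1], [414.0, 95.0])]
16.9667 [ 0.399  -0.1229  0.1824] f [-1.29  1.07 -0.62] w 0.5987567268574802 g 0.0
bracket shift (0.0, -0.25, 0.996) ring (0.0, -0.25, 0.896)
expected px/0.02rad [241.76113671 240.16942324]
```

```bash
python3 -c "
from workcell import manip; print(manip.hand_in())"
```

```text
the job is handed in; nothing more can be done
None
```

The flap is shut and stayed put after the pin came out, the rod is back in both forks of its rest, and I handed the job in at about 17 s. I didn't feel a distinct snap: I judge it latched because about 10 N net went on at the stop (a little over the catch's stated 4–6 N), and I didn't do a pull-up test.

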